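# Move the mould from dock to dock

### The arm

A 6-joint arm with a two-finger parallel gripper is mounted at the origin on the work surface. World frame = base frame: x ahead of the robot, y to its left, z up, the work surface at z = 0. Lengths are in m, angles in degrees, forces in N, time in s.
With the tool pointing down it reaches from about 0.325 to 0.875 m from the base axis. Payload 4.4 kg.
Tool frame: the origin (TCP) lies midway between the tips of the shut fingers; the grasp point (between the pads) lies 19 mm behind it; x points along the fingers, y is the direction in which the jaws open and shut, and the axes are right-handed (so a half turn about x gives the same grasp; the last joint's range is limited). The gripper opens to 85 mm and grips with 20 to 120 N. Pads are 22 mm wide; open, the fingers measure 114 mm over their backs; the gripper's body (76 mm by 85 mm) begins 54 mm behind the grasp point. The pads swing forward as they close: fully open they stand 13 mm farther back than shut.
Start: joints at [55.033, 11.837, 88.321, -0, 79.842, -8.623], TCP at [0.255, 0.515, 0.231] pointing down, gripper open.
Joint ranges: [-156.59, 156.59], [-49.26, 127.26], [12.9, 141.05], [-63.56, 243.56], [4.71, 150.69], [-161.64, 161.64]. Speed limits (degrees/s): [159.86, 159.86, 180, 180, 180, 180].

### API

Orientations are given as a 3x3 rotation matrix whose columns are the frame's x, y, z axes.
In Python, from cell import manip, vision, job gives the robot as it stands.
- The arm moves only by the shell command python3 -m inch 'ROWS'. ROWS is JSON, a list of rows, each a list of 5 numbers: the shift along the tool's x, y, z in cm, then the turn about the tool's x in rad, then the closure, from -1 (fully open) to 1 (shut). A call has 1 to 20 rows; each row shifts and turns the commanded pose from where the row before left it, along the tool's axes as they then stand; what a row does not reach is not made up. A row lasts 1/12 s, in which the tool goes at most 41.7 mm and 7.16 degrees, less where a joint would pass 70% of its speed; a pose out of reach is approached as far as the arm can. A call with a gripper value outside its range is refused whole. The fingers move at their own pace and stop on an object; the grip force is fixed at half the most. Time passes only in rows, so rows that do not move let the fingers close. It gives the time, the measured TCP pose, the force and the opening at its end, in the units of the state.
- manip.get_state(): the state, without advancing time (a new reading comes with each control period).
- vision.snapshot(name): name is "scene" or "top" or "wrist"; returns a dict with "frame" (384x512x3 uint8, red, green, blue), "camera_matrix" (3x3 intrinsics, pixels), "extrinsics" (4x4, takes a point from camera to world coordinates). Camera axes: x right, y down, z forward; pixel columns grow to the right and rows downward; lengths in m; the calibration is good to about 2 mm. A picture is of the moment at which its call begins. There is no depth.
- job.finish_job(): hands the job in, once; it reports no verdict.
The state is a dict: "t": time; "joints": joint angles; "joint_velocities": joint speeds; "joint_torque": joint torques, N m; "eef_pos": TCP position; "orientation": TCP orientation; "force": force on the tool from outside, world axes, zero at the start; "wrist_torque": the same for the moment, N m; "grip_width": opening from 0.0 (shut) to 1.0 (fully open).
Only numpy, scipy, OpenCV 4.12 (cv2) and the standard library are available. Lean on these libraries where they do the work, as an engineer would, in place of code of your own. Each camera call takes 0.05 s, during which the arm holds its last target. There are 200 camera calls.

### The job

The mould is locked in the grey dock: press that dock's red button so that its catch lets the mould pop back, and slide the mould out. Then slide it into the mouth of the blue dock until the spring catch clicks up behind it, and let go of it locked there. Push, pull and press gently, never forcing anything, and leave the other things on the bench where they are.

Things in the scene. Friction and masses are not known exactly. Their poses are not given: they have to be found in the camera images.
- mould_center (a point): Centre of the loose mould (0.47 to 0.66 kg), 35 mm above its underside; axes as its dock's. Aluminium plate 80 (x) x 84 (y) x 8 mm with 25 mm high end stops, carrying a blue block with a cream band, 64 (x) x 46 (y) mm, top 58 mm above the underside, and a pale green dome up to 72 mm. Grip across the block's 46 mm with the fingertips above the dock's lips. Half a turn about z makes no difference.
- grey_dock: Grey dock, fixed; the mould is locked in it at first. +x is the way in along the rail, z up, y left; origin at the centre of the underside, at table height. Flat slippery deck 30 mm above the table, x -95 to +140 mm. Side walls (inner faces y = +-44 mm, x -40 to +95) carry lips reaching in to y = +-34: 11 mm gap over the deck, tops 46 mm above the table. The plate moves only along x.
- grey_dock_home (a point): Point on the grey dock's deck, 30 mm along x from its origin. The mould's centre is here (within 2 mm) while locked: a red tooth, 6 mm high, stands behind its plate and a brass spring plunger in front pushes it back with 5 N. With the tooth down, the plunger throws the mould about 15 mm back; the tooth then stays down under the plate and the mould slides out freely towards -x.
- grey_dock_button (a point): Centre of the top of the grey dock's red release button, 26 mm across, 60 mm above the table, at x = -18, y = +85 mm in the dock's frame (left of the rail). Pushed straight down it carries the tooth with it.
- grey_dock_catch (a joint): How far the grey dock's button and tooth are down, m: 0 up, 0.009 fully down. Spring 1.2 N at the top, 2.4 N fully down; the mould's push on the tooth adds up to 2 N of friction. The mould is let go at about 0.006.
- blue_dock: Blue dock, fixed, empty at first; the mould must end locked in it. Same shape, sizes and frame as the grey dock. Flared guides at both docks' mouths widen the way in from +-44 mm at x = -40 to about +-57 mm at x = -73 mm, so a plate set on the deck with its centre at x = -88 mm can be slid straight in.
- blue_dock_home (a point): Point on the blue dock's deck, 37 mm along x from its origin: where the mould's centre locks on average. The latch unit (tooth, button, plunger) is clamped by hand up to 22 mm deeper or shallower and its place is not measured, so the click must be felt.
- blue_dock_catch (a joint): How far the blue dock's button and tooth are down, m: 0 before the plate reaches the tooth, about 0.006 under the plate, 0 again once clicked. Going in: the tooth's slope resists by 1 or 2 N from 95 mm before home, the plunger by 4 to 6 N over the last 15 mm; the tooth clicks up, and 3 to 4 mm later comes a hard stop that must not be forced (35 N is too much).
- plug: plaster cone, 56 mm wide, 60 high: a bystander; origin at its underside's centre. Leave it alone.
- block_mould: plaster block mould, 70 x 100 x 47 mm: a bystander; origin at its underside's centre. Leave it alone.
- spray_jar: white closed jar, 64 mm wide, 100 high: a bystander; origin at its underside's centre. Leave it alone.
- cup: clear plastic cup, 72 mm wide, 80 high: a bystander; origin at its underside's centre. Leave it alone.
- brush: a brush lying flat: a bystander. Leave it alone.
- timer: white kitchen-type timer, 30 x 70 x 55 mm: a bystander; origin at its underside's centre. Leave it alone.
- half_mould: blue-sided open half mould, 90 x 70 x 60 mm: a bystander; origin at its underside's centre. Leave it alone.
Not all that is in view belongs to the job. What is shaped like the part that bears mould_center but black or orange is not meant.

How it is judged (in metres and radians):
On the way, in this order (a step that is already met when the one before it is completed fails the run):
1. the grey dock's catch has been pressed and the mould has popped back (x of mould_center in the frame of grey_dock below 0.018 m), for 0.1 s.
2. the mould is out of the grey dock (horizontal distance between mould_center and grey_dock above 0.15 m), for 0.1 s.
At the end, for the whole second after the job is handed in: The mould sits in the blue dock's rail (its centre 4 to 70 mm along x and within 6 mm of the rail's middle, plate within 5 mm of the deck's height) with the blue dock's catch up behind it (less than 2 mm down), at rest and let go (x of mould_center in the frame of blue_dock between 0.004 and 0.07 m and y of mould_center in the frame of blue_dock between -0.006 and 0.006 m and z of mould_center in the frame of blue_dock between 0.06 and 0.07 m and value of joint blue_dock_catch below 0.002 m and linear speed of mould below 0.01 m/s); the robot touches nothing.
It fails at once if the mould is forced against the grey dock (over 35 N) (contact force between mould and grey_dock above 35 N).
It fails at once if the mould is forced against the blue dock (over 35 N) (contact force between mould and blue_dock above 35 N).
It fails at once if the robot itself presses on a dock with more than 35 N (contact force between any of the arm, the fingers and grey_dock above 35 N or contact force between any of the arm, the fingers and blue_dock above 35 N).
It fails at once if a bystander is moved more than 25 mm (distance of any of plug, block_mould, spray_jar, cup, brush, timer, half_mould from where it was at the start of the episode above 0.025 m).
It also fails if it takes over 67 s, if anything falls off the work surface, if the arm or the gripper's body presses on something with over 40 N, if the wrist force passes 120 N, or if a joint passes its speed limit or range.

## Working session

There is one attempt and no reset: what is moved stays moved. The work goes in short steps, Python scripts to look and compute and a shell command to move; the robot and the scene stay as the last step left them, time stands still between calls to the robot, and variables do not carry over. Pictures are saved under pics/ and viewed, about 8 in all and at most 12, crops included, and the job is handed in when it is done.

```bash
ls; mkdir -p pics
python3 - <<'E'
from cell import manip, vision
import cv2,numpy as np
for n in ("top","scene"):
    s=vision.snapshot(n); np.savez(f"pics/{n}0.npz",**s)
    cv2.imwrite(f"pics/{n}0.png",cv2.resize(s["frame"][:,:,::-1],(800,600),interpolation=cv2.INTER_CUBIC))
    print(n,s["camera_matrix"].round(1).tolist(),s["extrinsics"].round(3).tolist())
s=manip.get_state();print(s)
E
```

```text
pics
top [[409.5, 0.0, 255.9], [0.0, 409.5, 191.4], [0.0, 0.0, 1.0]] [[0.019, -0.987, 0.159, 0.386], [-1.0, -0.022, -0.015, -0.001], [0.018, -0.158, -0.987, 1.367], [0.0, 0.0, 0.0, 1.0]]
scene [[432.0, 0.0, 257.4], [0.0, 432.0, 190.5], [0.0, 0.0, 1.0]] [[-0.625, 0.506, -0.595, 1.426], [0.78, 0.425, -0.459, 0.632], [0.02, -0.751, -0.66, 1.024], [0.0, 0.0, 0.0, 1.0]]
{'t': 0.1, 'joints': array([ 5.50341698e+01,  1.18805876e+01,  8.83989216e+01,  1.59780343e-04,
        7.98422213e+01, -8.62354514e+00]), 'joint_velocities': array([ 0.07939497, -0.20725836, -0.19811271,  0.02410549,  0.08437966,
        0.06360099]), 'joint_torque': array([-1.21844965e-03, -3.84094048e+01, -2.92549431e+01, -1.76481353e-04,
        4.86395817e-03,  8.52866236e-06]), 'eef_pos': array([0.25475209, 0.51470064, 0.23021068]), 'orientation': array([[-1.21982960e-03,  4.43731851e-01,  8.96158779e-01],
       [-1.73952053e-03,  8.96157148e-01, -4.43733411e-01],
       [-9.99997743e-01, -2.10016574e-03, -3.21278350e-04]]), 'force': array([-0.81018021, -0.13986626, -1.07796505]), 'wrist_torque': array([ 0.00503112, -0.00493516,  0.03507677]), 'grip_width': 1.0025081101519886}
```

View pics/top0.png

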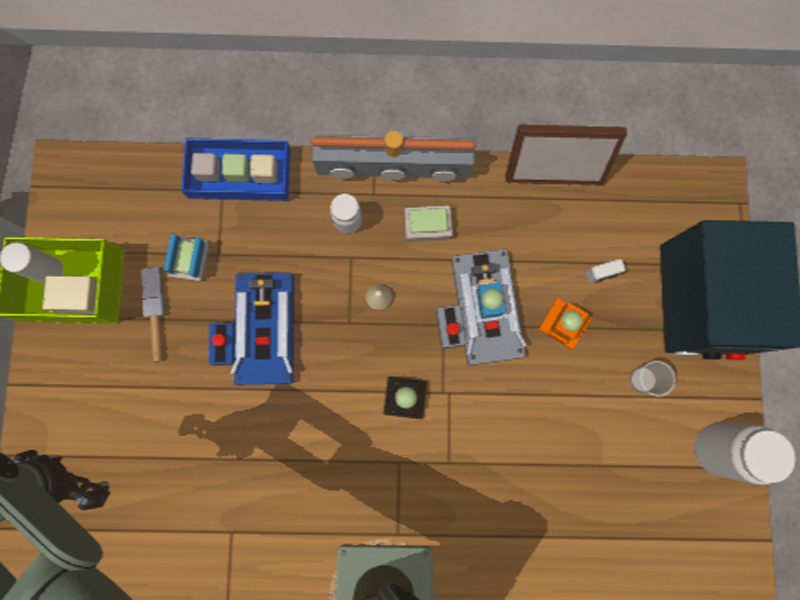

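View pics/scene0.png

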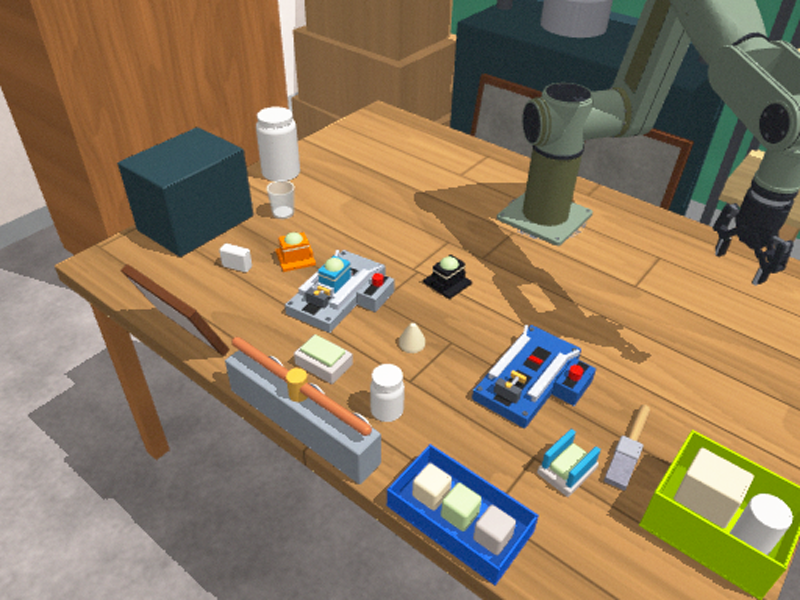

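The top view shows the grey dock at about (490,305) with the mould in it and its button at (453,328). The empty blue dock is at (265,328) with its button at (219,341). Both mouths face the robot. Next I take enlarged crops for the measurement.

Run:
```python
import cv2,numpy as np
f=np.load("pics/top0.npz")["frame"][:,:,::-1]
a=f[155:250,130:195]; b=f[155:250,275:340]
o=np.hstack([cv2.resize(x,None,fx=6,fy=6,interpolation=cv2.INTER_NEAREST) for x in (a,b)])
cv2.imwrite("pics/crop1.png",o); print(o.shape)
for n in("top","scene"):
    z=np.load(f"pics/{n}0.npz"); f=z["frame"]; hsv=cv2.cvtColor(f,cv2.COLOR_RGB2HSV)
    m=(((hsv[...,0]<6)|(hsv[...,0]>174))&(hsv[...,1]>190)&(hsv[...,2]>90)).astype(np.uint8)
    k,_,st,c=cv2.connectedComponentsWithStats(m)
    for i in range(1,k):
        if st[i,4]>8: print(n,c[i].round(1),st[i])
```

```text
(570, 780, 3)
top [289.4 210.3] [286 207   8   8  44]
top [314.4 207.7] [311 206   8   5  33]
top [139.8 217.2] [137 214   7   8  44]
top [167.5 217.5] [164 216   8   4  32]
top [470.2 227.7] [465 226  12   4  42]
scene [241.4 178.7] [239 175   6   8  44]
scene [342.1 229.8] [338 227   9   6  29]
scene [368.2 238.2] [364 234   9  10  71]
```

View pics/crop1.png

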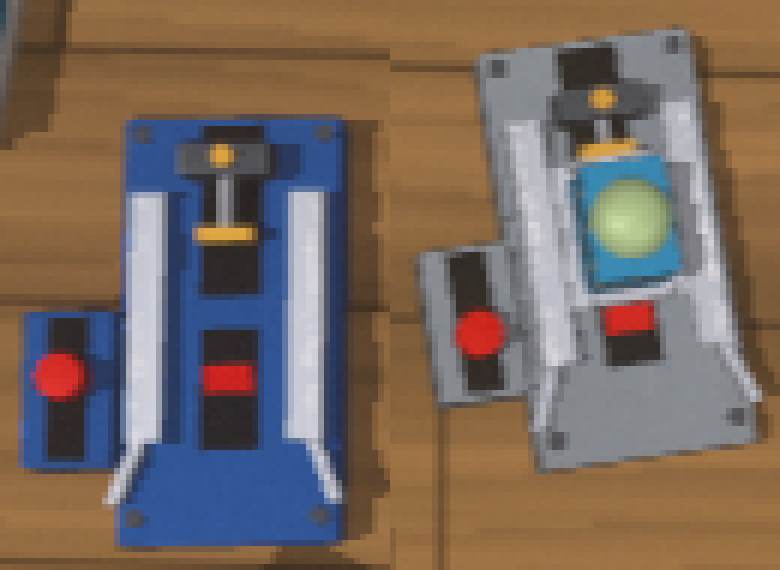

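The crops show both decks' corners and bolts clearly, plus the lips, teeth and buttons. I'll cast the deck corners and bolts onto z=0.03 and the buttons onto z=0.06.

```bash
cat > h.py <<'E'
import numpy as np
def ray(z,uv,h):
    K,E=z["camera_matrix"],z["extrinsics"]
    d=np.array([(np.asarray(uv,float)[...,0]-K[0,2])/K[0,0],(np.asarray(uv,float)[...,1]-K[1,2])/K[1,1],np.ones(len(uv))])
    d=E[:3,:3]@d; o=E[:3,3:4]; return (o+d*(h-o[2])/d[2]).T
E
python3 - <<'E'
import numpy as np
from h import ray
T=np.load("pics/top0.npz");S=np.load("pics/scene0.npz")
D={"blue":((130,155),0,[(127,120),(342,120),(342,545),(118,545)],[(145,135),(323,133),(320,516),(135,519)],(139.8,217.2),(368.2,238.2)),
"grey":((275,155),390,[(478,55),(688,28),(760,440),(540,470)],[(497,68),(675,44),(736,417),(558,441)],(289.4,210.3),(241.4,178.7))}
for n,(of,x0,c,b,bt,bs) in D.items():
    A=[]
    for q in (c,b):
        p=np.array(q,float)-[x0,0]; p=p/6+of-.5
        P=ray(T,p,.03); l=P[:2].mean(0)-P[2:].mean(0); yaw=np.degrees(np.arctan2(l[1],l[0])); w=(P[0]+P[3]-P[1]-P[2])/2
        print(n,"cen",P.mean(0).round(4),"len",np.linalg.norm(l).round(4),"yaw",yaw.round(2),"width",np.linalg.norm(w).round(4),"yaw from w",np.degrees(np.arctan2(-w[0],w[1])).round(2)); A.append((P.mean(0),yaw))
    ya=np.radians(np.mean([a[1] for a in A])); 
    R=np.array([[np.cos(ya),-np.sin(ya)],[np.sin(ya),np.cos(ya)]])
    o=np.mean([a[0] for a in A],0)[:2]-R@[.0225,0]
    print(" origin",o.round(4),"yaw",np.degrees(ya).round(2))
    for z,uv in((T,bt),(S,bs)):
        B=ray(z,[uv],.058)[0]; print(" button",B.round(4),"in dock",(R.T@(B[:2]-o)).round(4))
E
```

```text
blue cen [0.5353 0.2647 0.03  ] len 0.2332 yaw 2.42 width 0.1192 yaw from w 1.2
blue cen [0.5387 0.2657 0.03  ] len 0.2105 yaw 2.07 width 0.0986 yaw from w 2.0
 origin [0.5146 0.2643] yaw 2.24
 button [0.5054 0.3482 0.058 ] in dock [-0.0059  0.0841]
 button [0.51  0.354 0.058] in dock [-0.001   0.0898]
grey cen [ 0.592  -0.2078  0.03  ] len 0.2329 yaw 8.99 width 0.1204 yaw from w 8.82
grey cen [ 0.5949 -0.2078  0.03  ] len 0.2103 yaw 9.07 width 0.0998 yaw from w 8.96
 origin [ 0.5712 -0.2113] yaw 9.03
 button [ 0.5376 -0.1297  0.058 ] in dock [-0.0204  0.0859]
 button [ 0.5423 -0.1223  0.058 ] in dock [-0.0145  0.0925]
```

Both frames agree with the given sizes: deck length 233 against 235 mm, and the grey button lands at (-20,+86) against (-18,+85). Now I move over the grey button with the fingers shut.

```bash
python3 -m inch '[[0,-2.26,2.71,0,1],[0,-2.26,2.71,0,1],[0,-2.26,2.71,0,1],[0,-2.26,2.71,0,1],[0,-2.26,2.71,0,1],[0,-2.26,2.71,0,1],[0,-2.26,2.71,0,1],[0,-2.26,2.71,0,1],[0,-2.26,2.71,0,1],[0,-2.26,2.71,0,1],[0,-2.26,2.71,0,1],[0,-2.26,2.71,0,1],[0,-2.26,2.71,0,1],[0,-2.26,2.71,0,1],[0,-2.26,2.71,0,1],[0,-2.26,2.71,0,1],[0,-2.26,2.71,0,1],[0,-2.26,2.71,0,1],[0,-2.26,2.71,0,1],[0,-2.26,2.71,0,1]]' ; python3 -m inch '[[0,0,0,-0.1234,1],[0,0,0,-0.1234,1],[0,0,0,-0.1234,1],[0,0,0,-0.1234,1],[0,0,0,-0.1234,1],[0,0,0,0,1],[0,0,0,0,1]]'
python3 - <<'E'
from cell import manip
s=manip.get_state(); print(s["joints"].round(1))
E
```

```text
t: 1.77
eef_pos: [0.5403, -0.1319, 0.2307]
orientation: [[-0.001, 0.444, 0.896], [0.001, 0.896, -0.444], [-1.0, 0.0, -0.001]]
force: [1.6, 0.6, 1.1]
grip_width: -0.0
t: 2.35
eef_pos: [0.54, -0.1302, 0.2308]
orientation: [[-0.001, -0.153, 0.988], [0.0, 0.988, 0.153], [-1.0, 0.001, -0.001]]
force: [0.4, 0.1, -0.4]
grip_width: 0.002
[ -22.5    9.5   91.1   -0.    79.4 -121.3]
```

Run:
```python
from cell import vision
import cv2,numpy as np
s=vision.snapshot("wrist"); np.savez("pics/w1.npz",**s)
cv2.imwrite("pics/w1.png",s["frame"][:,:,::-1]); print(s["extrinsics"].round(3).tolist(), s["camera_matrix"].round(1).tolist())
```

```text
[[-0.154, 0.946, 0.284, 0.468], [0.988, 0.147, 0.045, -0.142], [0.001, 0.288, -0.958, 0.372], [0.0, 0.0, 0.0, 1.0]] [[308.0, 0.0, 252.3], [0.0, 308.0, 190.0], [0.0, 0.0, 1.0]]
```

View pics/w1.png

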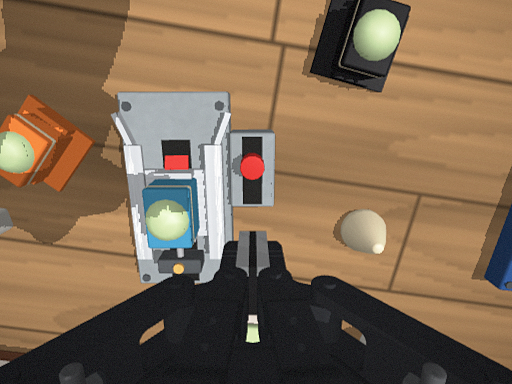

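The wrist view shows the red button at (252,166), the dock mouth corners at (118,94) and (229,93), and the mould block beside the gripper. I'll recheck the button and dock with this view.

Run:
```python
import numpy as np,cv2
from h import ray
W=np.load("pics/w1.npz"); hsv=cv2.cvtColor(W["frame"],cv2.COLOR_RGB2HSV)
m=(((hsv[...,0]<6)|(hsv[...,0]>174))&(hsv[...,1]>190)&(hsv[...,2]>90)).astype(np.uint8)
k,_,st,c=cv2.connectedComponentsWithStats(m)
for i in range(1,k):
    if st[i,4]>30: print(c[i].round(1),st[i],ray(W,[c[i]],.06).round(4),ray(W,[c[i]],.036).round(4))
P=ray(W,[(118,94),(229,93)],.03); print(P.round(4),"mid",P.mean(0).round(4))
ya=np.radians(9.0);print("predicted mid",(np.array([.5712,-.2113])+[-.095*np.cos(ya),-.095*np.sin(ya)]).round(4))
P=ray(W,[(126,106),(219.5,105.5)],.03); print("bolts",P.mean(0).round(4))
```

```text
[249.9 167.6] [241 153  23  27 236] [[ 0.5373 -0.1336  0.06  ]] [[ 0.5426 -0.1329  0.036 ]]
[[ 0.4866 -0.283   0.03  ]
 [ 0.4675 -0.1669  0.03  ]] mid [ 0.477  -0.2249  0.03  ]
predicted mid [ 0.4774 -0.2262]
bolts [ 0.4897 -0.2247  0.03  ]
```

Everything agrees within 2 mm. I descend to just above the button, then press in small steps.

```bash
python3 -m inch '[[3,0,0,0,1],[3,0,0,0,1],[3,0,0,0,1],[3,0,0,0,1],[3,0,0,0,1],[1.3,0,0,0,1],[0,0,0,0,1],[0,0,0,0,1]]'; python3 -m inch '[[0.2,0,0,0,1],[0.2,0,0,0,1],[0.2,0,0,0,1],[0.2,0,0,0,1],[0,0,0,0,1]]';  python3 -m inch '[[0.1,0,0,0,1],[0.1,0,0,0,1],[0.1,0,0,0,1],[0,0,0,0,1]]'
```

```text
t: 3.07
eef_pos: [0.5397, -0.13, 0.0676]
orientation: [[-0.002, -0.155, 0.988], [0.001, 0.988, 0.155], [-1.0, 0.001, -0.002]]
force: [0.4, -0.1, 0.0]
grip_width: 0.003
t: 3.48
eef_pos: [0.5404, -0.1303, 0.0606]
orientation: [[0.0, -0.156, 0.988], [-0.0, 0.988, 0.156], [-1.0, -0.0, 0.0]]
force: [-0.0, 1.0, -0.6]
grip_width: -0.004
t: 3.82
eef_pos: [0.5405, -0.1304, 0.0575]
orientation: [[0.001, -0.157, 0.988], [-0.0, 0.988, 0.157], [-1.0, -0.0, 0.001]]
force: [-0.5, 0.7, 1.4]
grip_width: 0.003
```

Contact is made. I press on in small steps.

```bash
python3 -m inch '[[0.1,0,0,0,1],[0.1,0,0,0,1],[0,0,0,0,1]]'; python3 -m inch '[[0.1,0,0,0,1],[0.1,0,0,0,1],[0,0,0,0,1]]';  python3 -m inch '[[0.1,0,0,0,1],[0,0,0,0,1],[0,0,0,0,1],[0,0,0,0,1]]'
python3 - <<'E'
from cell import vision
import cv2,numpy as np
s=vision.snapshot("top"); np.savez("pics/top1.npz",**s)
f=s["frame"][:,:,::-1]
z=np.load("pics/top0.npz")["frame"][:,:,::-1]
cv2.imwrite("pics/pop.png",np.hstack([cv2.resize(x[155:250,270:345],None,fx=5,fy=5,interpolation=cv2.INTER_NEAREST) for x in (z,f)]))
E
```

```text
t: 4.07
eef_pos: [0.5406, -0.1304, 0.0552]
orientation: [[0.001, -0.157, 0.988], [-0.0, 0.988, 0.157], [-1.0, -0.0, 0.001]]
force: [-0.1, 0.1, 1.6]
grip_width: 0.002
t: 4.32
eef_pos: [0.5404, -0.1304, 0.053]
orientation: [[0.0, -0.157, 0.988], [-0.0, 0.988, 0.157], [-1.0, -0.0, 0.0]]
force: [-0.4, -0.3, 1.0]
grip_width: 0.002
t: 4.65
eef_pos: [0.5404, -0.1304, 0.0523]
orientation: [[0.0, -0.157, 0.988], [-0.0, 0.988, 0.157], [-1.0, -0.0, 0.0]]
force: [0.9, -0.2, 1.6]
grip_width: 0.002
```

View pics/pop.png

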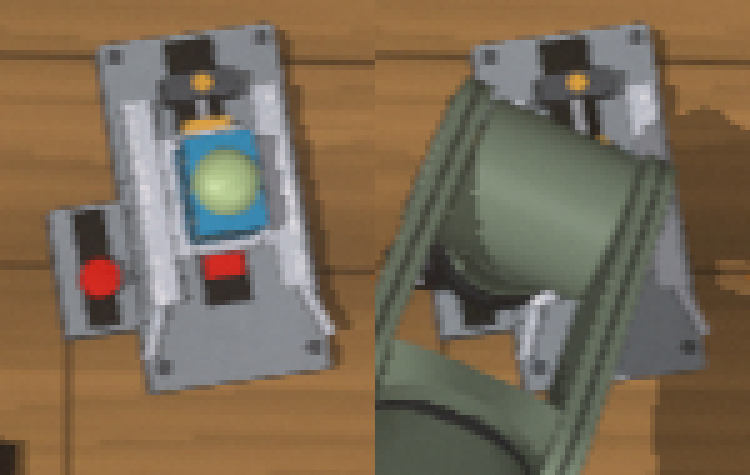

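The arm hides the mould, but the brass plunger has moved back to (604,140), so it seems to have popped. I rise, shift over the mould with the gripper open, and check.

```bash
python3 -m inch '[[-1,0,0,0,1],[-3,0,0,0,1],[-3,0,0,0,1],[-3,0,0,0,1],[-3,0,0,0,0],[-3,0,0,0,-1],[0,-2.1,0.8,0,-1],[0,-2.1,0.8,0,-1],[0,-2.1,0.8,0,-1],[0,-2.2,0.9,0,-1],[0,0,0,0,-1],[0,0,0,0,-1],[0,0,0,0,-1]]'
python3 - <<'E'
from cell import vision
import cv2,numpy as np
s=vision.snapshot("wrist"); np.savez("pics/w2.npz",**s)
cv2.imwrite("pics/w2.png",s["frame"][:,:,::-1])
E
```

```text
t: 5.78
eef_pos: [0.5855, -0.2085, 0.212]
orientation: [[-0.002, -0.156, 0.988], [0.001, 0.988, 0.156], [-1.0, 0.001, -0.001]]
force: [-0.4, 0.3, -0.4]
grip_width: 1.002
```

View pics/w2.png

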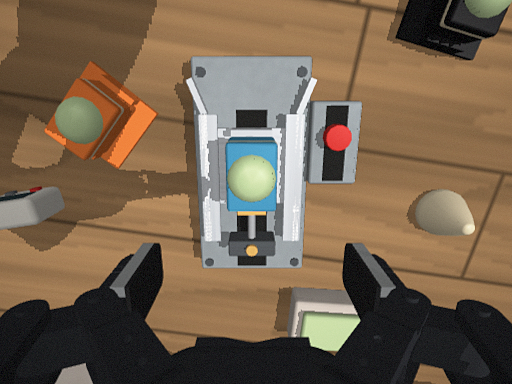

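The tooth is hidden under the plate, so the mould popped. The block's top spans about columns 228–277 and rows 150–210. I compute its centre and yaw.

Run:
```python
import numpy as np,cv2
from h import ray
from cell import manip
W=np.load("pics/w2.npz"); hsv=cv2.cvtColor(W["frame"],cv2.COLOR_RGB2HSV)
m=((hsv[...,0]>92)&(hsv[...,0]<112)&(hsv[...,1]>130)&(hsv[...,2]>125)).astype(np.uint8)
m2=((hsv[...,0]>92)&(hsv[...,0]<112)&(hsv[...,1]>130)&(hsv[...,2]>50)).astype(np.uint8)
o,yo=np.array([.5712,-.2113]),np.radians(9.0); R=np.array([[np.cos(yo),-np.sin(yo)],[np.sin(yo),np.cos(yo)]])
for q in (m,m2):
    k,_,st,c=cv2.connectedComponentsWithStats(q); i=1+st[1:,4].argmax(); print(st[i])
    x,y,w,h=st[i][:4]
    P=ray(W,[(x,y+h),(x+w,y+h),(x+w,y),(x,y)],.088)[:,:2]; print(((P-o)@R).round(4).tolist())
print(hsv[136:156,240].tolist())
P=ray(W,[(192.5,57.5),(312,56),(301.5,267),(203,268)],.03)[:,:2]; print("deck",((P-o)@R).round(4).tolist())
```

```text
[226 143  51  35 860]
[[0.0103, -0.0232], [0.0103, 0.0221], [-0.0207, 0.0214], [-0.0207, -0.0225]]
[226 142  51  36 887]
[[0.0103, -0.0232], [0.0103, 0.0221], [-0.0216, 0.0214], [-0.0216, -0.0225]]
[[99, 18, 199], [101, 135, 113], [100, 180, 98], [100, 175, 108], [88, 36, 107], [71, 18, 113], [99, 127, 108], [100, 163, 155], [100, 156, 195], [100, 156, 201], [100, 154, 202], [100, 156, 204], [100, 157, 202], [100, 156, 203], [100, 154, 202], [100, 155, 202], [100, 159, 201], [100, 156, 201], [100, 155, 202], [100, 158, 205]]
deck [[-0.0954, -0.0578], [-0.0968, 0.0581], [0.1342, 0.0586], [0.1354, -0.0582]]
```

The mould centre is at about x=+11 mm and y=0 in the grey dock, so it has popped. I descend and grip.

```bash
python3 -m inch '[[3,0,-0.3,0,-1],[3,0,0,0,-1],[3,0,0,0,-1],[3,0,0,0,-1],[2,0,0,0,-1],[1.2,0,0,0,-1],[0.5,0,0,0,-1],[0,0,0,0,-1]]'; python3 -m inch '[[0,0,0,0,1],[0,0,0,0,1],[0,0,0,0,1],[0,0,0,0,1],[0,0,0,0,1],[0,0,0,0,1],[0,0,0,0,1],[0,0,0,0,1]]'
```

```text
t: 6.5
eef_pos: [0.5825, -0.2087, 0.0545]
orientation: [[-0.002, -0.157, 0.988], [0.001, 0.988, 0.157], [-1.0, 0.001, -0.002]]
force: [0.6, 0.4, 1.2]
grip_width: 1.001
t: 7.17
eef_pos: [0.5846, -0.2101, 0.0574]
orientation: [[0.003, -0.156, 0.988], [-0.001, 0.988, 0.156], [-1.0, -0.002, 0.003]]
force: [-0.4, 0.0, 5.8]
grip_width: 0.526
```

The grip is good at about 45 mm wide. I unload the 6 N vertical force, then slide out along -x.

```bash
python3 -m inch '[[-0.3,0,0,0,1],[0,0,0,0,1],[0,0,-0.3,0,1],[0,0,-0.5,0,1],[0,0,-0.7,0,1],[0,0,0,0,1]]'; python3 -m inch '[[0,0,-1,0,1],[0,0,-1,0,1],[0,0,-1,0,1],[0,0,-1,0,1]]';python3 -m inch '[[0,0,-1,0,1],[0,0,-1,0,1],[0,0,-1,0,1],[0,0,-1,0,1]]'
```

```text
t: 7.67
eef_pos: [0.5666, -0.2119, 0.0577]
orientation: [[-0.002, -0.156, 0.988], [0.001, 0.988, 0.156], [-1.0, 0.001, -0.002]]
force: [-0.9, -0.3, -3.6]
grip_width: 0.526
t: 8.0
eef_pos: [0.5273, -0.2181, 0.058]
orientation: [[-0.001, -0.156, 0.988], [0.0, 0.988, 0.156], [-1.0, 0.001, -0.001]]
force: [0.4, -0.3, -4.3]
grip_width: 0.527
t: 8.33
eef_pos: [0.4878, -0.2243, 0.0579]
orientation: [[-0.001, -0.156, 0.988], [0.001, 0.988, 0.156], [-1.0, 0.001, -0.001]]
force: [-0.4, -0.1, -4.7]
grip_width: 0.523
```

```bash
python3 -m inch '[[0,0,-1,0,1],[0,0,-1,0,1],[0,0,-1,0,1],[0,0,-1,0,1],[0,0,-1,0,1],[0,0,-1,0,1],[0,0,-1,0,1],[0,0,-1,0,1],[0,0,0,0,1]]';python3 -m inch '[[-1,0,0,0,1],[-2,0,0,0,1],[-3,0,0,0,1],[-3,0,0,0,1],[-3,0,0,0,1],[0,0,0,0,1],[0,0,0,0,1]]'
```

```text
t: 9.08
eef_pos: [0.408, -0.2367, 0.0579]
orientation: [[-0.002, -0.156, 0.988], [0.001, 0.988, 0.156], [-1.0, 0.001, -0.002]]
force: [-1.0, 0.7, -5.4]
grip_width: 0.535
t: 9.67
eef_pos: [0.4125, -0.2383, 0.1812]
orientation: [[0.006, -0.157, 0.988], [-0.004, 0.988, 0.157], [-1.0, -0.005, 0.005]]
force: [-0.1, 0.1, -6.1]
grip_width: 0.529
```

The mould is out of the grey dock, about 0.16 m from its origin. I carry it high over to the blue dock, turn it, and look.

```bash
python3 -m inch '[[-0.35,2.38,0.98,0,1],[-0.35,2.38,0.98,0,1],[-0.35,2.38,0.98,0,1],[-0.35,2.38,0.98,0,1],[-0.35,2.38,0.98,0,1],[-0.35,2.38,0.98,0,1],[-0.35,2.38,0.98,0,1],[-0.35,2.38,0.98,0,1],[-0.35,2.38,0.98,0,1],[-0.35,2.38,0.98,0,1],[-0.35,2.38,0.98,0,1],[-0.35,2.38,0.98,0,1],[-0.35,2.38,0.98,0,1],[-0.35,2.38,0.98,0,1],[-0.35,2.38,0.98,0,1],[-0.35,2.38,0.98,0,1],[-0.35,2.38,0.98,0,1],[-0.35,2.38,0.98,0,1],[-0.35,2.38,0.98,0,1],[-0.35,2.38,0.98,0,1]]';python3 -m inch '[[0,0,0,0.06,1],[0,0,0,0.06,1],[0,0,0,0,1],[0,0,0,0,1],[0,0,0,0,1]]'
python3 - <<'E'
from cell import vision
import cv2,numpy as np
s=vision.snapshot("wrist"); np.savez("pics/w3.npz",**s)
cv2.imwrite("pics/w3.png",cv2.resize(s["frame"][:,:,::-1],(800,600),interpolation=cv2.INTER_CUBIC))
E
```

```text
t: 11.33
eef_pos: [0.528, 0.2649, 0.245]
orientation: [[-0.006, -0.157, 0.988], [-0.002, 0.988, 0.157], [-1.0, -0.001, -0.006]]
force: [0.8, 0.4, -4.7]
grip_width: 0.528
t: 11.75
eef_pos: [0.5286, 0.2635, 0.2464]
orientation: [[-0.003, -0.038, 0.999], [-0.001, 0.999, 0.038], [-1.0, -0.001, -0.003]]
force: [0.4, -0.2, -5.4]
grip_width: 0.529
```

View pics/w3.png

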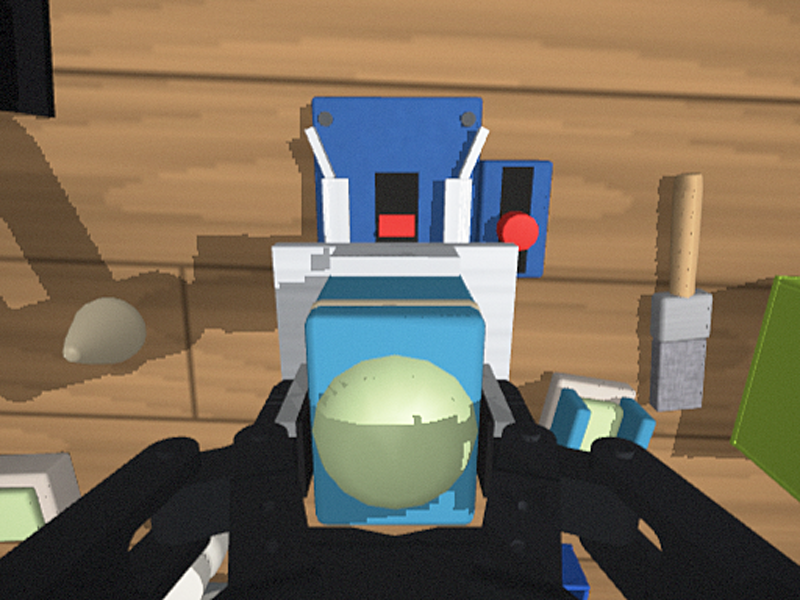

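The view shows the mouth corners at (313,97) and (481,97), the bolts at (325,119) and (468,119), the tooth at (397,226) and the button at (518,231). The mould is held straight, with its end-stop edge from (272,246) to (518,244). I compute the blue frame from this.

Run:
```python
import numpy as np
from h import ray
from cell import manip
W=np.load("pics/w3.npz"); s=1.5625
r=lambda q,h: ray(W,np.array(q,float)/s-.2,h)[:,:2]
o,yo=np.array([.5146,.2643]),np.radians(2.1); R=np.array([[np.cos(yo),-np.sin(yo)],[np.sin(yo),np.cos(yo)]])
D=lambda P:(((P-o)@R)*1000).round(1).tolist()
print("corner",D(r([(313,97),(481,97)],.03)))
print("bolts",D(r([(325,119),(468,119)],.03)))
print("lip starts out/in L",D(r([(321,180),(348,180),(445,180),(472,180)],.046)))
print("lip inner far",D(r([(349.5,243),(444,243)],.046)))
print("tooth",D(r([(397,226)],.036)),"button",D(r([(518,231)],.06)))
S=manip.get_state(); e=S["eef_pos"]; print("tcp",e.round(4),D(e[None,:2]), "yaw err",np.degrees(np.arctan2(S["orientation"][1,2],S["orientation"][0,2])))
zt=e[2]-.0579+.030+.025  # guess: top of end stop
print("plate/endstop edge",D(r([(272,246),(518,244)],e[2]-.0579+.055)),"block top edge",D(r([(306,312),(485,312)],e[2]-.0579+.088)))
```

```text
corner [[-95.9, -58.5], [-96.1, 57.6]]
bolts [[-81.6, -50.7], [-81.8, 49.2]]
lip starts out/in L [[-41.0, -52.9], [-41.0, -34.2], [-41.1, 32.8], [-41.2, 51.5]]
lip inner far [[3.0, -34.3], [2.8, 33.5]]
tooth [[-7.9, -0.2]] button [[-8.1, 82.4]]
tcp [0.5289 0.2634 0.2469] [[14.2, -1.4]] yaw err 2.1660722577461606
plate/endstop edge [[-31.6, -39.0], [-32.3, 35.4]] block top edge [[-21.5, -23.4], [-21.6, 20.1]]
```

The blue frame holds within 1 mm. The tooth and button sit at x≈-7, so I expect home at a mould centre of x≈41 and TCP of about 44 to 45 mm. I back off to the mouth, then lower.

```bash
python3 -m inch '[[0,0.1,-2,0,1],[0,0,-2.5,0,1],[0,0,-2.5,0,1],[0,0,-2,0,1],[0,0,-1,0,1],[0,0,0,0,1],[0,0,0,0,1]]'; python3 -m inch '[[3,0,0,0,1],[3,0,0,0,1],[3,0,0,0,1],[3,0,0,0,1],[2.5,0,0,0,1],[2,0,0,0,1],[1,0,0,0,1],[0.5,0,0,0,1],[0,0,0,0,1],[0,0,0,0,1]]'
```

```text
t: 12.38
eef_pos: [0.43, 0.2611, 0.2487]
orientation: [[0.002, -0.038, 0.999], [0.0, 0.999, 0.038], [-1.0, 0.0, 0.002]]
force: [0.4, -0.3, -4.9]
grip_width: 0.529
t: 13.22
eef_pos: [0.4311, 0.2616, 0.0693]
orientation: [[0.002, -0.037, 0.999], [0.001, 0.999, 0.037], [-1.0, 0.001, 0.002]]
force: [-0.9, 0.5, -4.6]
grip_width: 0.528
```

```bash
python3 -m inch '[[0.5,-0.05,-0.3,0,1],[0.3,0,0,0,1],[0,0,0,0,1],[0,0,0,0,1]]'; python3 -m inch '[[0.1,0,0,0,1],[0.1,0,0,0,1],[0,0,0,0,1],[0,0,0,0,1]]'; python3 -m inch '[[0.1,0,0,0,1],[0.1,0,0,0,1],[0,0,0,0,1],[0,0,0,0,1]]'
```

```text
t: 13.55
eef_pos: [0.4265, 0.2606, 0.0606]
orientation: [[0.0, -0.037, 0.999], [0.0, 0.999, 0.037], [-1.0, 0.0, 0.0]]
force: [-0.3, -0.0, -5.2]
grip_width: 0.526
t: 13.88
eef_pos: [0.4265, 0.2605, 0.0582]
orientation: [[-0.0, -0.037, 0.999], [-0.0, 0.999, 0.037], [-1.0, -0.0, -0.0]]
force: [0.1, 0.5, -4.5]
grip_width: 0.529
t: 14.22
eef_pos: [0.427, 0.2607, 0.0574]
orientation: [[0.001, -0.037, 0.999], [0.0, 0.999, 0.037], [-1.0, 0.0, 0.001]]
force: [-3.8, -1.1, 5.3]
grip_width: 0.53
```

It is on the deck. I unload slightly and slide in slowly.

```bash
python3 -m inch '[[-0.15,0,0,0,1],[0,0,0.3,0,1],[0,0,0.5,0,1],[0,0,0.5,0,1],[0,0,0.5,0,1],[0,0,0,0,1]]'; python3 -m inch '[[0,0,0.5,0,1],[0,0,0.5,0,1],[0,0,0.5,0,1],[0,0,0.5,0,1],[0,0,0,0,1]]'; python3 -m inch '[[0,0,0.5,0,1],[0,0,0.5,0,1],[0,0,0.5,0,1],[0,0,0.5,0,1],[0,0,0,0,1]]'
```

```text
t: 14.72
eef_pos: [0.4463, 0.2613, 0.0577]
orientation: [[0.002, -0.037, 0.999], [0.0, 0.999, 0.037], [-1.0, 0.0, 0.002]]
force: [0.7, 0.9, -4.7]
grip_width: 0.53
t: 15.13
eef_pos: [0.4659, 0.262, 0.0579]
orientation: [[0.001, -0.037, 0.999], [0.0, 0.999, 0.037], [-1.0, 0.0, 0.001]]
force: [-0.8, -0.1, -4.3]
grip_width: 0.529
t: 15.55
eef_pos: [0.4866, 0.2629, 0.0583]
orientation: [[0.003, -0.037, 0.999], [0.001, 0.999, 0.037], [-1.0, 0.001, 0.003]]
force: [1.3, -0.5, -3.7]
grip_width: 0.531
```

```bash
python3 -m inch '[[0,0,0.5,0,1],[0,0,0.5,0,1],[0,0,0.5,0,1],[0,0,0.5,0,1],[0,0,0,0,1]]'; python3 -m inch '[[0,0,0.5,0,1],[0,0,0.5,0,1],[0,0,0.5,0,1],[0,0,0.5,0,1],[0,0,0,0,1]]'; python3 -m inch '[[0,0,0.3,0,1],[0,0,0.3,0,1],[0,0,0,0,1]]'
```

```text
t: 15.97
eef_pos: [0.5062, 0.2635, 0.0581]
orientation: [[0.002, -0.037, 0.999], [0.0, 0.999, 0.037], [-1.0, 0.0, 0.002]]
force: [0.8, 0.4, -3.6]
grip_width: 0.526
t: 16.38
eef_pos: [0.5261, 0.2642, 0.0581]
orientation: [[0.002, -0.037, 0.999], [0.0, 0.999, 0.037], [-1.0, 0.0, 0.002]]
force: [1.0, 0.3, -3.6]
grip_width: 0.531
t: 16.63
eef_pos: [0.5311, 0.2644, 0.0578]
orientation: [[0.001, -0.037, 0.999], [0.0, 0.999, 0.037], [-1.0, 0.0, 0.001]]
force: [0.5, 0.1, -3.6]
grip_width: 0.528
```

```bash
for i in 1; do python3 -m inch '[[0,0,0.2,0,1],[0,0,0.2,0,1],[0,0,0.2,0,1],[0,0,0.2,0,1],[0,0,0,0,1]]' | grep -v ori; python3 -m inch '[[0,0,0.2,0,1],[0,0,0.2,0,1],[0,0,0,0,1]]'| grep -v ori;  python3 -m inch '[[0,0,0.2,0,1],[0,0,0.1,0,1],[0,0,0,0,1]]'| grep -v ori; done
```

```text
t: 17.05
eef_pos: [0.539, 0.2647, 0.0579]
force: [0.2, -1.4, -4.1]
grip_width: 0.528
t: 17.3
eef_pos: [0.5419, 0.2648, 0.0576]
force: [-1.5, 0.2, -2.0]
grip_width: 0.523
t: 17.55
eef_pos: [0.5439, 0.2649, 0.0577]
force: [-5.3, -0.1, -0.3]
grip_width: 0.526
```

The plunger is felt from x≈0.541, so I expect the click near 0.556. I continue in small steps.

```bash
python3 -m inch '[[0,0,0.2,0,1],[0,0,0.2,0,1],[0,0,0,0,1]]' | grep -v ori; python3 -m inch '[[0,0,0.2,0,1],[0,0,0.2,0,1],[0,0,0,0,1]]'| grep -v ori;  python3 -m inch '[[0,0,0.2,0,1],[0,0,0,0,1]]'| grep -v ori; python3 -m inch '[[0,0,0.1,0,1],[0,0,0,0,1]]'| grep -v ori
```

```text
t: 17.8
eef_pos: [0.5476, 0.265, 0.0577]
force: [-6.3, -0.1, 0.8]
grip_width: 0.531
t: 18.05
eef_pos: [0.5513, 0.2652, 0.0577]
force: [-6.7, -0.1, 2.3]
grip_width: 0.531
t: 18.22
eef_pos: [0.5532, 0.2653, 0.0577]
force: [-7.0, -1.0, 1.9]
grip_width: 0.527
t: 18.38
eef_pos: [0.554, 0.2653, 0.0577]
force: [-6.9, -0.7, 2.6]
grip_width: 0.531
```

```bash
python3 -m inch '[[0,0,0.1,0,1],[0,0,0,0,1]]'| grep -v ori; python3 -m inch '[[0,0,0.1,0,1],[0,0,0,0,1]]'| grep -v ori
```

```text
t: 18.55
eef_pos: [0.5549, 0.2653, 0.0577]
force: [-8.3, -0.6, 2.5]
grip_width: 0.524
t: 18.72
eef_pos: [0.5558, 0.2654, 0.0577]
force: [-7.3, 0.4, 1.7]
grip_width: 0.527
```

```bash
python3 -m inch '[[0,0,0.1,0,1],[0,0,0,0,1]]'| grep -v ori; python3 -m inch '[[0,0,0.1,0,1],[0,0,0,0,1]]'| grep -v ori
python3 - <<'E'
from cell import vision,manip
import cv2,numpy as np
from h import ray
s=vision.snapshot("wrist"); np.savez("pics/w4.npz",**s)
hsv=cv2.cvtColor(s["frame"],cv2.COLOR_RGB2HSV)
m=(((hsv[...,0]<6)|(hsv[...,0]>174))&(hsv[...,1]>190)&(hsv[...,2]>90)).astype(np.uint8)
k,_,st,c=cv2.connectedComponentsWithStats(m)
o,yo=np.array([.5146,.2643]),np.radians(2.1); R=np.array([[np.cos(yo),-np.sin(yo)],[np.sin(yo),np.cos(yo)]])
for i in range(1,k):
    if st[i,4]>20: print(c[i].round(1),st[i],[(h,((ray(s,[c[i]],h)[0,:2]-o)@R*1000).round(1)) for h in(.036,.06,.054)])
cv2.imwrite("pics/w4.png",cv2.resize(s["frame"][60:260,150:420,::-1],None,fx=2.9,fy=2.9,interpolation=cv2.INTER_CUBIC))
E
```

```text
t: 18.88
eef_pos: [0.5568, 0.2654, 0.0577]
force: [-8.6, -0.7, 2.7]
grip_width: 0.526
t: 19.05
eef_pos: [0.5578, 0.2654, 0.0577]
force: [-8.3, -1.7, 3.2]
grip_width: 0.528
[414. 144.] [ 392  119   73   57 1123] [(0.036, array([-6.1, 84.6])), (0.06, array([-9.4, 72.1])), (0.054, array([-8.5, 75.2]))]
```

View pics/w4.png

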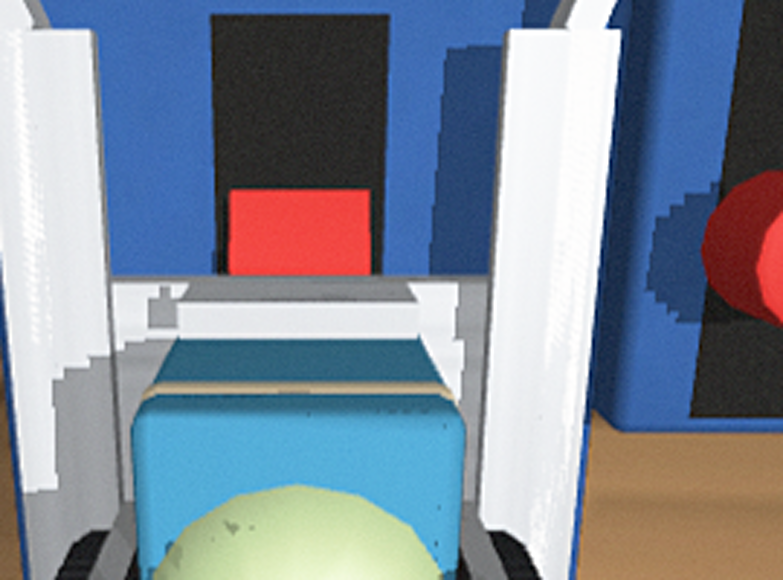

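The plate's rear edge is against the tooth region (tooth at crop (300,232)), and the button top is at the right edge. I determine its height from parallax, using its known y.

```bash
cat > btn.py <<'E'
from cell import vision
import cv2,numpy as np
from h import ray
def run(s):
    hsv=cv2.cvtColor(s["frame"],cv2.COLOR_RGB2HSV)
    m=(((hsv[...,0]<6)|(hsv[...,0]>174))&(hsv[...,1]>150)&(hsv[...,2]>200)).astype(np.uint8)
    k,_,st,c=cv2.connectedComponentsWithStats(m)
    o,yo=np.array([.5146,.2643]),np.radians(2.1); R=np.array([[np.cos(yo),-np.sin(yo)],[np.sin(yo),np.cos(yo)]])
    for i in range(1,k):
        if st[i,4]>20:
            u=st[i,:2]+(st[i,2:4]-1)/2
            print(st[i],c[i].round(1),[(h,((ray(s,[u],h)[0,:2]-o)@R*1000).round(1).tolist()) for h in(.036,.052,.054,.056,.058,.06)])
if __name__=="__main__":
    print("up ref"); run(np.load("pics/w3.npz")); print("w4"); run(np.load("pics/w4.npz"))
E
python3 btn.py
```

```text
up ref
[322 137  22  23 379] [333.  147.5] [(0.036, [-4.0, 89.9]), (0.052, [-6.4, 85.7]), (0.054, [-6.7, 85.2]), (0.056, [-7.1, 84.7]), (0.058, [-7.4, 84.2]), (0.06, [-7.7, 83.7])]
[243 138  22  13 286] [253.5 144. ] [(0.036, [-8.4, -0.6]), (0.052, [-10.6, -0.7]), (0.054, [-10.9, -0.7]), (0.056, [-11.2, -0.7]), (0.058, [-11.5, -0.7]), (0.06, [-11.8, -0.7])]
w4
[ 411  122   55   54 2218] [438.  148.1] [(0.036, [-3.7, 97.7]), (0.052, [-6.1, 88.1]), (0.054, [-6.4, 86.9]), (0.056, [-6.7, 85.7]), (0.058, [-7.0, 84.4]), (0.06, [-7.4, 83.2])]
[ 229  126   49   29 1387] [253.  140.1] [(0.036, [-8.0, -0.7]), (0.052, [-10.1, -0.7]), (0.054, [-10.3, -0.7]), (0.056, [-10.6, -0.7]), (0.058, [-10.8, -0.7]), (0.06, [-11.1, -0.7])]
```

The button top fits 0.0595 m at its reference position, so it appears to be up. I push 1 mm more, then back off gently as a tug test to see whether the tooth holds.

```bash
python3 -m inch '[[0,0,0.1,0,1],[0,0,0,0,1]]'| grep -v ori; for k in 1; do python3 -m inch '[[0,0,-0.1,0,1],[0,0,-0.1,0,1],[0,0,-0.1,0,1],[0,0,0,0,1]]'| grep -v ori; python3 -m inch '[[0,0,-0.1,0,1],[0,0,0,0,1]]'| grep -v ori; python3 -m inch '[[0,0,-0.1,0,1],[0,0,0,0,1]]'| grep -v ori; done
```

```text
t: 19.27
eef_pos: [0.5587, 0.2654, 0.0577]
force: [-8.7, -0.5, 2.9]
grip_width: 0.527
t: 19.6
eef_pos: [0.5575, 0.2654, 0.0576]
force: [-4.4, 0.5, -0.3]
grip_width: 0.527
t: 19.77
eef_pos: [0.5569, 0.2653, 0.0575]
force: [-4.8, -1.0, -1.6]
grip_width: 0.529
t: 19.93
eef_pos: [0.5564, 0.2654, 0.0576]
force: [-3.2, -0.3, -3.8]
grip_width: 0.527
```

```bash
python3 -m inch '[[0,0,-0.1,0,1],[0,0,0,0,1]]'| grep -v ori; python3 -m inch '[[0,0,-0.1,0,1],[0,0,0,0,1]]'| grep -v ori; python3 -m inch '[[0,0,-0.1,0,1],[0,0,0,0,1],[0,0,0,0,1]]'| grep -v ori
```

```text
t: 20.1
eef_pos: [0.5563, 0.2653, 0.0577]
force: [-0.9, 1.1, -7.6]
grip_width: 0.527
t: 20.27
eef_pos: [0.5561, 0.2653, 0.0579]
force: [3.2, 0.1, -9.1]
grip_width: 0.528
t: 20.52
eef_pos: [0.5559, 0.2653, 0.0582]
force: [5.3, 0.9, -9.7]
grip_width: 0.531
```

It holds: at +5 N pull the mould does not move, so it is locked. I relax the pull, open, and rise.

```bash
python3 -m inch '[[0,0,0.2,0,1],[0,0,0.1,0,1],[0,0,0,0,1],[0,0,0,0,0.5],[0,0,0,0,-0.3],[0,0,0,0,-1],[0,0,0,0,-1],[0,0,0,0,-1],[0,0,0,0,-1]]'; python3 -m inch '[[-1,0,0,0,-1],[-2,0,0,0,-1],[-3,0,0,0,-1],[-3,0,0,0,-1],[-3,0,0,0,-1],[-3,0,0,0,-1],[0,0,-2,0,-1],[0,0,-2,0,-1],[0,0,0,0,-1],[0,0,0,0,-1]]'
python3 - <<'E'
from cell import vision
import cv2,numpy as np, btn
s=vision.snapshot("wrist"); btn.run(s); w=s["frame"][:,:,::-1]
cv2.imwrite("pics/w5.png",w)
E
```

```text
t: 21.27
eef_pos: [0.5569, 0.2656, 0.0585]
orientation: [[0.001, -0.037, 0.999], [0.0, 0.999, 0.037], [-1.0, 0.0, 0.001]]
force: [-0.6, -0.1, 0.2]
grip_width: 1.001
t: 22.1
eef_pos: [0.516, 0.264, 0.2087]
orientation: [[0.001, -0.038, 0.999], [0.0, 0.999, 0.038], [-1.0, 0.0, 0.001]]
force: [0.3, -0.1, 0.1]
grip_width: 0.995
[240 154  25  14 336] [252.4 160.5] [(0.036, [-8.5, -1.0]), (0.052, [-11.7, -1.0]), (0.054, [-12.1, -1.0]), (0.056, [-12.5, -1.0]), (0.058, [-12.9, -1.0]), (0.06, [-13.3, -1.0])]
[328 155  25  24 484] [340.1 166.5] [(0.036, [-2.3, 90.6]), (0.052, [-5.8, 85.9]), (0.054, [-6.3, 85.3]), (0.056, [-6.7, 84.8]), (0.058, [-7.2, 84.2]), (0.06, [-7.6, 83.6])]
```

View pics/w5.png

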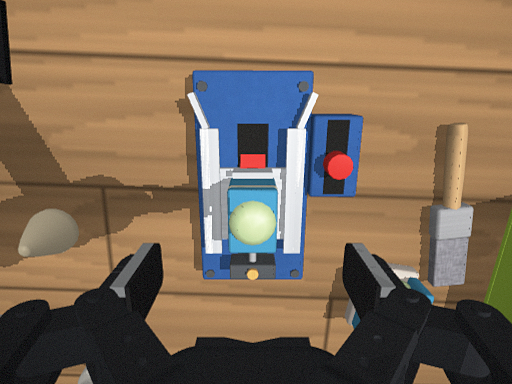

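The mould sits in the blue rail with the tooth up right behind its plate, at (252,160). The button at (340,166) is at its up-reference position (-7.6, 83.6 at z=0.06), and the gripper is clear.

```bash
python3 -c "
from cell import job; print(job.finish_job())"
```

```text
the job is handed in; nothing more can be done
None
```

The mould is now locked in the blue dock and let go, and I handed the job in at about 22 s of the 67 s allowed.

- **Grey dock:** I pressed the red button about 8 mm down with 1 to 2 N. A wrist picture then showed the mould popped back to about x = +11 mm. I gripped the block, slid it out freely and moved it about 0.16 m from the dock.
- **Blue dock:** I set the mould on the deck at the mouth and slid it in. The plunger was felt over the last 15 mm, with at most about 9 N at the wrist. I stopped before reaching the hard stop.

**Last checks:**
- **Lock:** A gentle pull of about +5 N did not move the mould, so the tooth holds.
- **Final picture:** The tooth stands up right behind the plate. The button matches its up position from before insertion to within about 1 mm.
- **Gripper:** It is open and clear, and the wrist force reads about 0.
- **Click:** I did not feel it as a distinct force drop. The lock rests on the pull test and the pictures.
- **Button measurement:** At the start, the scene and top cameras disagreed by about 7 mm on button position. I relied on the top and wrist cameras, which agreed within a few mm.
- **Bystanders:** I saw no contact with any, but did not measure their positions again at the end.

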